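# Ballast the probing rig and hold the probe in the drilled brick

### The arm

A 6-joint arm with a two-finger parallel gripper is mounted at the origin on the work surface. World frame = base frame: x ahead of the robot, y to its left, z up, the work surface at z = 0. Lengths are in m, angles in rad, forces in N, time in s.
With the tool pointing down it reaches from about 0.3 to 0.775 m from the base axis. Payload 14.6 kg.
Tool frame: the origin (TCP) lies at the very end of the fingers, on their centre line; the grasp point (between the pads) lies 19 mm behind it; z points along the fingers, y is the line along which they close (so a half turn about z gives the same grasp; the last joint's range is limited). The gripper opens to 94 mm and grips with 3 to 60 N. Pads are 16 mm wide; open, the fingers measure 119 mm over their backs; the gripper's body (75 mm by 177 mm) begins 78 mm behind the grasp point.
Start: joints at [-1.416, 0.3, 1.521, -0, 1.321, -0.067], TCP at [0.121, -0.537, 0.175] pointing down, gripper open.
Joint ranges: [-3.03, 3.03], [-0.79, 2.21], [0.23, 2.52], [-1.04, 4.18], [0, 3.07], [-2.55, 2.55]. Speed limits (rad/s): [2.22, 2.22, 2.57, 3.14, 3.14, 3.14].

### API

Orientations are given as [roll, pitch, yaw] about the fixed x, y, z axes, in that order (R = Rz(yaw) Ry(pitch) Rx(roll)).
In Python, from station import ctrl gives the robot as it stands. The module is installed in compiled form; this text tells all that it offers.
- The arm moves only by the tool play_rows, never from a script. Its argument "commands" is a list of rows, each a list of 7 numbers: the shift along the tool's x, y, z in m, then the turn, a rotation vector about the tool's x, y, z in degrees, then the closure, from -1 (fully open) to 1 (shut). A call has 1 to 20 rows; each row shifts and turns the commanded pose from where the row before left it, along the tool's axes as they then stand; what a row does not reach is not made up. A row lasts 1/12 s, in which the tool goes at most 41.7 mm and 7.16 degrees, less where a joint would pass 70% of its speed; a pose out of reach is approached as far as the arm can. A call is refused whole if a number of a shift passes 0.0417 or a number of a turn 7.16, either way. A call with a gripper value outside its range is refused whole. The fingers move at their own pace and stop on an object; "force" is the grip in N (left out, the last holds). Time passes only in rows, so rows that do not move let the fingers close. It gives the time, the measured TCP pose, the force, the opening and the grip force at its end, in the units of the state.
- ctrl.get_obs(): the state, without advancing time (a new reading comes with each control period).
- ctrl.camera(name): name is "scene" or "top" or "wrist"; returns the picture (420x560x3 uint8, blue, green, red); there is no depth.
- ctrl.camera_model(name): a dict with "fx", "fy", "cx", "cy" (pixels), "rvec" (rotation vector, rad) and "tvec" (3), from world to camera coordinates, as OpenCV has them. Camera axes: x right, y down, z forward; pixel columns grow to the right and rows downward; lengths in m; the calibration is good to about 2 mm. A picture is of the moment at which its call begins: read the wrist's pose just before it. camera_model takes no time and is no camera call; for the wrist camera it gives the pose at the moment of the call.
- ctrl.hand_in(): hands the job in; it is judged then, once.
The state is a dict: "time_s": time; "qpos": joint angles; "joint_vel": joint speeds; "tau": joint torques, N m; "ee_pos": TCP position; "eef_rot": TCP orientation; "force": force on the tool from outside, world axes, zero at the start; "moment": the same for the moment, N m; "grip_width": finger opening in m; "grip_force": force on a finger pad.
Only numpy, scipy, OpenCV 4.12 (cv2) and the standard library are available. Lean on these libraries where they do the work, as an engineer would, in place of code of your own. Each camera call takes 0.05 s, during which the arm holds its last target. There are 200 camera calls.

### The job

Set exactly two of the three brass nut-shaped weights in the rig's ballast pan and leave the third on the bench. Then lift the probe rod out of its wooden stand and lower it upright through the hole in the guide plate, never touching the rig with the rod, until its tip is about 25 mm down in the hole drilled in the brick below. The program finishes while the gripper is still holding the rod there, hanging free, centred and still; leave the level, the whole brick and the stone chip alone.

Things in the scene. Friction and masses are not known exactly. Their poses are not given: they have to be found in the camera images.
- rig: Fixed rig; origin under its steel base plate, 130 (x) x 280 (y) x 8 mm, z up. -y half: half a brick 100 x 105 mm, top 73 mm above the bench, drilled 31 mm wide, 55 mm deep; over it, on four thin posts (heads to 112 mm), a steel guide plate 124 x 80 x 12 mm, top at 107 mm, with a 24 mm hole on the axis of the brick's hole. +y half: ballast pan.
- guide (a point): Centre of the guide hole at the guide plate's top face, 107 mm above the bench (rig frame 0, -75, 107 mm); z up along the hole. The brick's top is 34 mm below this point, the bottom of its drilled hole 89 mm below.
- pan_floor (a point): Centre of the ballast pan's floor, 50 mm above the bench (rig frame 0, 80, 50 mm), axes as the rig. Open steel tray, inside 100 (x) x 118 (y) mm, walls 4 mm thick and 10 mm high above the floor.
- stand: Fixed plywood stand 64 x 64 x 100 mm tall, origin under its centre; an upright 26 mm hole goes right through; the rod hangs in it.
- rod_grip (a point): Centre of the loose probe rod's grip: a dark steel cylinder 22 mm in diameter, 46 mm tall, ribbed, upright on top of the rod, z up along the rod. At the start it is 129 mm above the bench. Under it a collar, 40 mm in diameter and 6 mm thick (underside 29 mm below this point), rests on the stand's top; a straight 12 mm rod goes on 90 mm below the collar. About 160 g.
- rod_tip (a point): Lower end of the probe rod, on its axis, 119 mm below the grip's centre.
- nut1_mid (a point): Centre (half-way up) of a loose brass weight shaped as a tall hexagon nut: 32 mm across flats, 38 mm tall, with a 14 mm upright hole, about 220 g; two of its flats face its own +x and -x. Stands on the bench. All three are alike.
- nut2_mid (a point): Centre (half-way up) of a loose brass weight shaped as a tall hexagon nut: 32 mm across flats, 38 mm tall, with a 14 mm upright hole, about 220 g; two of its flats face its own +x and -x. Stands on the bench. All three are alike.
- nut3_mid (a point): Centre (half-way up) of a loose brass weight shaped as a tall hexagon nut: 32 mm across flats, 38 mm tall, with a 14 mm upright hole, about 220 g; two of its flats face its own +x and -x. Stands on the bench. All three are alike.
- level: Bystander: orange plastic level 24 x 230 x 44 mm, long along its y, origin under its centre.
- brick: Bystander: whole loose brick 215 x 102 x 65 mm, long along its x, origin under its centre.
- chip: Bystander: grey stone chip 45 x 32 x 22 mm, origin under its centre.
Things that resemble listed ones, but are neither listed nor needed, are in the scene too. There is more than one size of the part that bears rod_grip; the job needs the smaller.

How it is judged:
By the outcome, as a careful person would: the job done as asked, in the order asked, and still so for the second after the job is handed in, while the arm keeps its last pose, push and grip.
It also fails if it takes over 72 s, if anything falls off the work surface, if the arm or the gripper's body presses on something with over 40 N, if the wrist force passes 120 N, or if a joint passes its speed limit or range.

## Working session

There is one attempt and no reset: what is moved stays moved. The work goes in short steps, Python scripts to look and compute and a tool call to move; the robot and the scene stay as the last step left them, time stands still between calls to the robot, and variables do not carry over. Pictures are saved under pics/ and viewed, at most 10 in all, crops included, and the job is handed in when it is done.

Besides the shell and the picture viewer there is one more tool, called after "Request:" as name([rows], argument=value, ...), one row to a line, values as JSON. play_rows: Moves the arm, as the interface text tells. Its arguments: {"type":"object","properties":{"commands":{"type":"array","items":{"type":"array","items":{"type":"number"}}},"force":{"type":"number"}},"required":["commands"]}

```bash
mkdir -p pics
cat > h.py <<'E'
import numpy as np, cv2
from station import ctrl
def cam(n):
    m=ctrl.camera_model(n); return m
def ray(m,u,v):
    R=cv2.Rodrigues(np.array(m["rvec"],float))[0]; t=np.array(m["tvec"],float).ravel()
    d=R.T@np.array([(u-m["cx"])/m["fx"],(v-m["cy"])/m["fy"],1.]); return -R.T@t,d
def onz(m,u,v,z):
    o,d=ray(m,u,v); return o+d*(z-o[2])/d[2]
def proj(m,p):
    K=np.array([[m["fx"],0,m["cx"]],[0,m["fy"],m["cy"]],[0,0,1]])
    return cv2.projectPoints(np.array(p,float).reshape(-1,1,3),np.array(m["rvec"],float),np.array(m["tvec"],float),K,None)[0].reshape(-1,2)
E
python3 - <<'E'
from h import *
np.set_printoptions(precision=4,suppress=True)
for n in("top","scene"):
    im=ctrl.camera(n); cv2.imwrite(f"pics/{n}0.png",im); 
    cv2.imwrite(f"pics/{n}0b.png",cv2.resize(im,(800,600),interpolation=cv2.INTER_CUBIC))
    m=cam(n); print(m, ray(m,280,210))
print(ctrl.get_obs())
E
```

```text
{'fx': 423.142401349253, 'fy': 423.142401349253, 'cx': 281.43655111571195, 'cy': 206.73411661742102, 'rvec': array([ 2.1125, -2.1315,  0.1833]), 'tvec': array([-0.0024,  0.5896,  1.0551])} (array([ 0.3893, -0.0171,  1.1441]), array([ 0.1731,  0.012 , -0.9849]))
{'fx': 391.64482424757193, 'fy': 391.64482424757193, 'cx': 279.5394110690587, 'cy': 208.8992022846274, 'rvec': array([ 0.7468,  2.4642, -1.3174]), 'tvec': array([ 0.5024, -0.0971,  1.4423])} (array([1.0892, 0.7808, 0.7389]), array([-0.4418, -0.6985, -0.5629]))
{'time_s': 0.1, 'qpos': array([-1.4156,  0.3004,  1.5215, -0.    ,  1.3207, -0.0666]), 'joint_vel': array([-0.0003, -0.0016, -0.0003, -0.0004, -0.0007,  0.0002]), 'tau': array([  0.0009, -53.2648, -35.3285,   0.0709,   0.0236,  -0.0001]), 'ee_pos': array([ 0.1209, -0.5363,  0.1748]), 'eef_rot': array([-3.1406, -0.0001,  0.2218]), 'force': array([ 0.1293,  0.3385, -0.3759]), 'moment': array([-0.0063,  0.0213, -0.0046]), 'grip_force': 0.0, 'grip_width': 0.09396550622604466}
```

View pics/top0b.png

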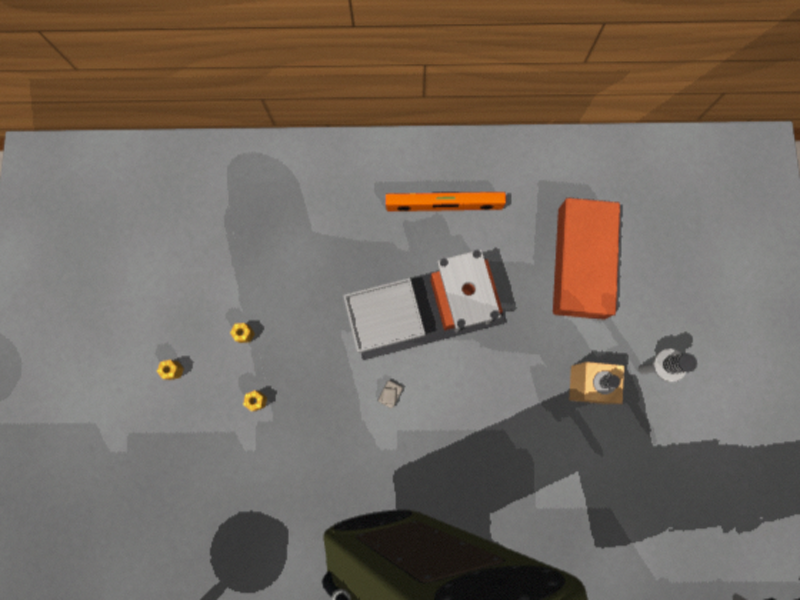

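View pics/scene0b.png

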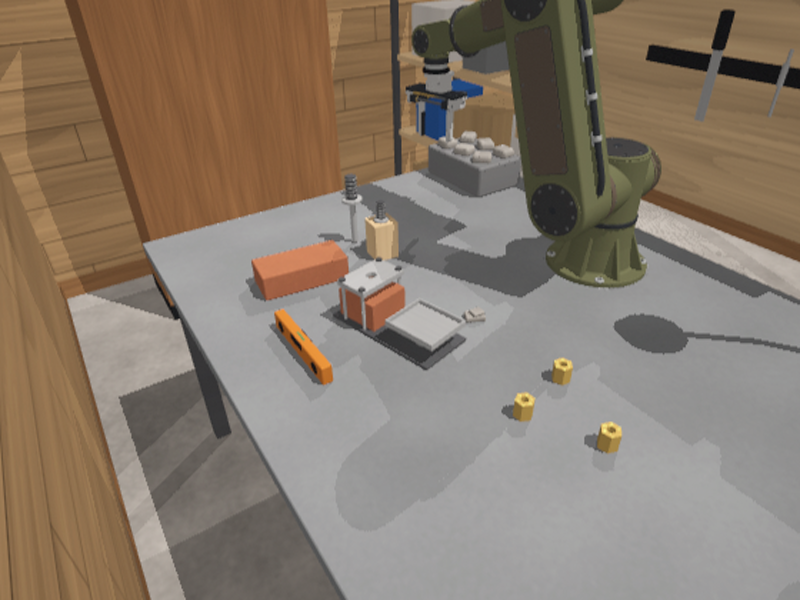

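Candidates (top view, 800x600): nuts at (168,369), (240,332) and (253,401). There are two probe rods. One is in the plywood stand at (604,381), the other in a white tube at (672,364) and taller in the scene view. The rod in the wooden stand matches the description (wood, smaller). I'll measure it now and check it in a crop.

Run:
```python
from h import *
np.set_printoptions(precision=4,suppress=True)
im=cv2.imread("pics/top0.png"); m=cam("top"); hsv=cv2.cvtColor(im,cv2.COLOR_BGR2HSV)
def cc(mask,a,b=1e9):
    n,l,s,c=cv2.connectedComponentsWithStats(mask.astype(np.uint8)); return [(c[i],s[i],l==i) for i in range(1,n) if a<s[i][4]<b]
H,S,V=cv2.split(hsv)
for c,s,l in cc((H>18)&(H<32)&(S>130)&(V>60),60,600): print("nut",c,s,onz(m,*c,.03)[:2])
R=np.s_[160:260,230:370]
for nm,mask in(("plate/pan",(S<40)&(V>160)),("red",(H<12)&(S>120)),("wood",(H>10)&(H<25)&(S>60)&(V>120)),):
    for c,s,l in cc(mask&(np.arange(420)[:,None]>130)&(np.arange(420)[:,None]<300),60,9000):
        pts=np.argwhere(l)[:,::-1].astype(np.float32); print(nm,c,s,[np.round(x,1) for x in cv2.boxPoints(cv2.minAreaRect(pts))])
u,v=np.array([468,289])/1.4286; print("guide",onz(m,u,v,.107))
u,v=np.array([387,315])/1.4286; print("pan",onz(m,u,v,.05))
print("dark",[ (c,s) for c,s,l in cc((V<70)|((H<15)&(S>150)&(V<130)),30,800) if 230<c[0]<500 and 150<c[1]<300])
a=cv2.resize(im[150:300,380:500],(480,600),interpolation=cv2.INTER_CUBIC)
sc=cv2.imread("pics/scene0.png")[110:190,230:290]; sc=cv2.resize(sc,(300,400),interpolation=cv2.INTER_CUBIC); o=np.zeros((600,780,3),np.uint8);o[:,:480]=a;o[:400,480:]=sc
cv2.imwrite("pics/c1.png",o)
```

```text
nut [168.897  232.5515] [161 226  17  14 165] [0.5272 0.2918]
nut [117.6987 258.3141] [110 252  17  13 156] [0.4603 0.4241]
nut [177.7419 280.1097] [171 274  16  14 155] [0.4026 0.2638]
plate/pan [327.5599 201.5833] [ 307  177   42   52 1327] [array([305.7, 182.5], dtype=float32), array([336.2, 173.8], dtype=float32), array([349.6, 220.5], dtype=float32), array([319.1, 229.3], dtype=float32)]
plate/pan [269.7461 220.8854] [ 245  198   52   48 1666] [array([240.1, 208.8], dtype=float32), array([286.9, 196.6], dtype=float32), array([296.5, 233.5], dtype=float32), array([249.7, 245.7], dtype=float32)]
plate/pan [466.1092 257.3908] [458 244  22  23 174] [array([454.6, 250.2], dtype=float32), array([469.8, 242.6], dtype=float32), array([479.8, 262.6], dtype=float32), array([464.6, 270.2], dtype=float32)]
red [410.4767 180.8002] [ 387  139   47   84 3543] [array([386.5, 220.7], dtype=float32), array([390.6, 138.1], dtype=float32), array([434.6, 140.3], dtype=float32), array([430.5, 222.9], dtype=float32)]
red [320.626  145.0153] [291 142  63   6 131] [array([290.9, 143.2], dtype=float32), 
[... 1388 characters left out ...]
, dtype=float32), array([183., 287.], dtype=float32), array([170., 287.], dtype=float32)]
guide [ 0.5899 -0.1234  0.107 ]
pan [0.554  0.0202 0.05  ]
dark [(array([394.7589, 189.747 ]), array([387, 141,  41,  82, 423], dtype=int32)), (array([327.3333, 202.2308]), array([324, 199,   8,   7,  39], dtype=int32)), (array([424.5814, 250.4826]), array([405, 247,  34,   9, 172], dtype=int32)), (array([476.1111, 252.6111]), array([464, 247,  23,  12, 144], dtype=int32)), (array([443.7169, 281.1476]), array([436, 259,  19,  45, 332], dtype=int32)), (array([427.5714, 266.3968]), array([422, 263,  11,   8,  63], dtype=int32)), (array([400.2286, 291.7045]), array([379, 274,  43,  46, 538], dtype=int32))]
```

View pics/c1.png

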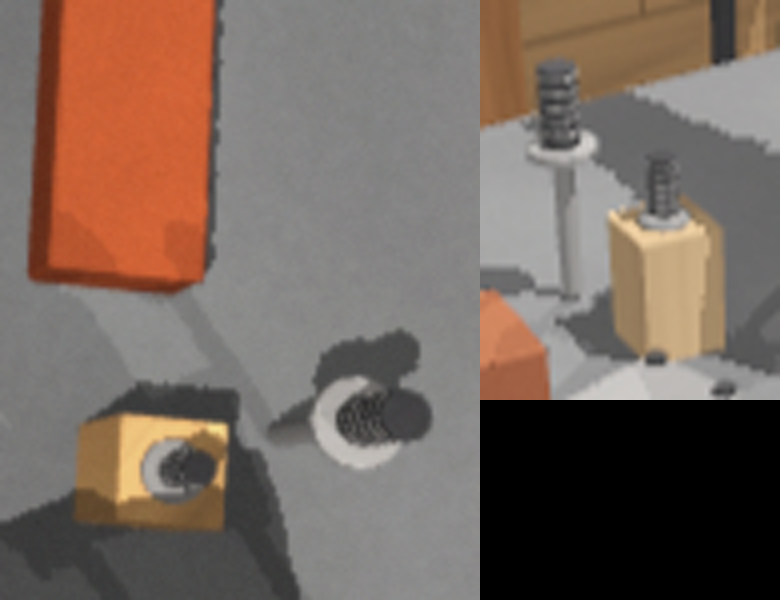

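The rod in the plywood stand, with its collar at crop (175,468) and its grip top at (205,468), is clearly smaller than the free-standing one at (360,420). That makes it the target. I'll write a planning helper and start moving.

```bash
cat >> h.py <<'E'
from scipy.spatial.transform import Rotation as Ro
def plan(p,yaw,n,start=None):
    "print rounded equal steps (mm, deg) from start/measured pose to world p, yaw(deg) tool down"
    o=ctrl.get_obs(); p0,R0=start or (np.array(o["ee_pos"]),Ro.from_euler("xyz",o["eef_rot"]))
    R1=Ro.from_euler("xyz",[np.pi,0,np.radians(yaw)]); 
    w=np.degrees((R0.inv()*R1).as_rotvec())/n; d=(np.array(p)-p0)/n; rows=[]
    for i in range(n):
        Ri=R0*Ro.from_rotvec(np.radians(w)*i); s=Ri.inv().apply(d)
        rows.append(" ".join(f"{a:.4f}" for a in s))
    print("turn/row",np.round(w,2)); print("\n".join(rows if abs(w).max()>.3 else rows[:1]))
    return np.array(p),R1
E
python3 - <<'E'
from h import *
np.set_printoptions(precision=4,suppress=True)
m=cam("top")
print("grip top",onz(m,431.2,267,.152),"collar",onz(m,423.75,267,.106))
print("guide",onz(m,327.5,202.1,.107))
w=cam("wrist");o=ctrl.get_obs();C,d=ray(w,w["cx"],w["cy"]);R=Ro.from_euler("xyz",o["eef_rot"]);print("wristcam in tool",R.inv().apply(C-o["ee_pos"]),R.inv().apply(d),w["fx"])
print("img x axis in tool",R.inv().apply(cv2.Rodrigues(w["rvec"])[0][0]))
s=plan([.40,-.25,.26],55,14); plan([.40,.20,.22],104,16,s)
E
```

```text
grip top [ 0.4263 -0.3541  0.152 ] collar [ 0.4281 -0.3518  0.106 ]
guide [ 0.5904 -0.1231  0.107 ]
wristcam in tool [ 0.0729 -0.0002 -0.2085] [-0.2568  0.0005  0.9665] 323.26006490318713
img x axis in tool [-0.0002  1.     -0.0006]
turn/row [-0.   -0.   -3.02]
0.0239 -0.0156 -0.0061
0.0247 -0.0143 -0.0061
0.0254 -0.0130 -0.0061
0.0261 -0.0116 -0.0061
0.0267 -0.0102 -0.0061
0.0272 -0.0088 -0.0061
0.0276 -0.0073 -0.0061
0.0279 -0.0059 -0.0061
0.0282 -0.0044 -0.0061
0.0284 -0.0029 -0.0061
0.0285 -0.0014 -0.0061
0.0286 0.0001 -0.0061
0.0285 0.0016 -0.0061
0.0284 0.0031 -0.0061
turn/row [ 0.    0.   -3.06]
0.0230 -0.0161 0.0025
0.0239 -0.0149 0.0025
0.0246 -0.0136 0.0025
0.0253 -0.0122 0.0025
0.0259 -0.0109 0.0025
0.0265 -0.0095 0.0025
0.0269 -0.0080 0.0025
0.0273 -0.0066 0.0025
0.0277 -0.0051 0.0025
0.0279 -0.0036 0.0025
0.0280 -0.0021 0.0025
0.0281 -0.0006 0.0025
0.0281 0.0009 0.0025
0.0280 0.0024 0.0025
0.0279 0.0039 0.0025
0.0276 0.0053 0.0025
```

Request:
play_rows([
  [0.024,-0.016,-0.006,0,0,-3,-1],
  [0.025,-0.014,-0.006,0,0,-3,-1],
  [0.025,-0.013,-0.006,0,0,-3,-1],
  [0.026,-0.012,-0.006,0,0,-3,-1],
  [0.027,-0.01,-0.006,0,0,-3,-1],
  [0.027,-0.009,-0.006,0,0,-3,-1],
  [0.028,-0.007,-0.006,0,0,-3,-1],
  [0.028,-0.006,-0.006,0,0,-3,-1],
  [0.028,-0.004,-0.006,0,0,-3,-1],
  [0.028,-0.003,-0.006,0,0,-3,-1],
  [0.028,-0.001,-0.006,0,0,-3,-1],
  [0.029,0,-0.006,0,0,-3,-1],
  [0.029,0.002,-0.006,0,0,-3,-1],
  [0.028,0.003,-0.006,0,0,-3,-1],
  [0,0,0,0,0,0,-1],
  [0,0,0,0,0,0,-1],
])

```text
time_s: 1.43
ee_pos: [0.4016, -0.2506, 0.2592]
eef_rot: [-3.141, 0.0, 0.957]
force: [0.0, -0.4, 0.3]
grip_width: 0.094
grip_force: 0.0
```

Run:
```python
from h import *
import pickle
o=ctrl.get_obs(); m=cam("wrist"); im=ctrl.camera("wrist"); cv2.imwrite("pics/w1.png",im); pickle.dump(m,open("w1.pkl","wb"))
print(o["ee_pos"],o["eef_rot"],proj(m,[[.427,-.353,.152],[.59,-.123,.107]]))
```

```text
[ 0.40156189 -0.25063395  0.25918522] [-3.14133693e+00  9.63868888e-05  9.56748018e-01] [[352.43713626 264.12669355]
 [360.19187027 -24.54182064]]
```

Request:
play_rows([
  [0.023,-0.016,0.002,0,0,-3,-1],
  [0.024,-0.015,0.002,0,0,-3,-1],
  [0.025,-0.014,0.002,0,0,-3,-1],
  [0.025,-0.012,0.002,0,0,-3,-1],
  [0.026,-0.011,0.002,0,0,-3,-1],
  [0.027,-0.009,0.002,0,0,-3,-1],
  [0.027,-0.008,0.002,0,0,-3,-1],
  [0.027,-0.007,0.002,0,0,-3,-1],
  [0.028,-0.005,0.002,0,0,-3,-1],
  [0.028,-0.004,0.002,0,0,-3,-1],
  [0.028,-0.002,0.002,0,0,-3,-1],
  [0.028,-0.001,0.002,0,0,-3,-1],
  [0.028,0.001,0.002,0,0,-3,-1],
  [0.028,0.002,0.002,0,0,-3,-1],
  [0.028,0.004,0.002,0,0,-3,-1],
  [0.028,0.005,0.002,0,0,-3,-1],
  [0,0,0,0,0,0,-1],
  [0,0,0,0,0,0,-1],
])

```text
time_s: 2.98
ee_pos: [0.4062, 0.1994, 0.2267]
eef_rot: [-3.14, 0.0, 1.792]
force: [0.2, -0.3, -0.1]
grip_width: 0.0938
grip_force: 0.0
```

Run:
```python
from h import *
import pickle
o=ctrl.get_obs(); m=cam("wrist"); im=ctrl.camera("wrist"); pickle.dump(m,open("w2.pkl","wb")); cv2.imwrite("pics/w2.png",im)
print(o["time_s"],o["ee_pos"],o["eef_rot"],proj(m,[[.527,.292,.038],[.4026,.264,.038]]))
cv2.imwrite("pics/w12.png",cv2.resize(np.hstack([cv2.imread("pics/w1.png"),im]),(800,300)))
```

```text
2.9833 [0.40618331 0.19940857 0.22670443] [-3.14029962e+00  3.94663809e-04  1.79241429e+00] [[393.07405744 134.00004015]
 [286.39934389 134.00067445]]
```

View pics/w12.png

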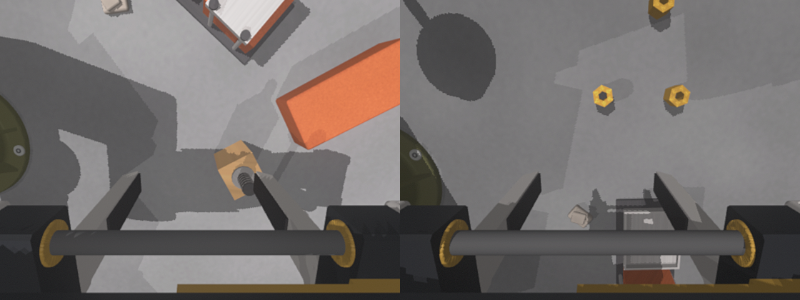

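The left view shows the stand and rod near (240,178). The right view shows the nuts at (202,96), (277,96) and (262,5), as predicted. Next I need the exact nut centres and flat orientations.

```bash
cat >> h.py <<'E'
def nuts(im,m,z=.038,show=None):
    hsv=cv2.cvtColor(im,cv2.COLOR_BGR2HSV);H,S,V=cv2.split(hsv)
    mk=((H>15)&(H<34)&(S>110)&(V>50)).astype(np.uint8)
    out=[]
    cs,hi=cv2.findContours(mk,cv2.RETR_CCOMP,cv2.CHAIN_APPROX_NONE)
    for i,c in enumerate(cs):
        if hi[0][i][3]>=0 or not 200<cv2.contourArea(c)<6000: continue
        k=hi[0][i][2]; 
        if k<0: continue
        while hi[0][k][0]>=0 and cv2.contourArea(cs[k])<20: k=hi[0][k][0]
        M=cv2.moments(cs[k]); 
        if M["m00"]==0: continue
        hc=onz(m,M["m10"]/M["m00"],M["m01"]/M["m00"],z)
        P=np.array([onz(m,*q[0],z)[:2] for q in c]); Q=cv2.fitEllipse(P.astype(np.float32)*1000) if 0 else None
        d=P-hc[:2]; r=np.hypot(*d.T); a=np.arctan2(d[:,1],d[:,0])
        # resample r(angle) uniformly, 6-fold phase -> corner direction
        o=np.argsort(a); g=np.radians(np.arange(-180,180,2)); rr=np.interp(g,a[o],r[o],period=2*np.pi)
        f=np.sum(rr*np.exp(-6j*g)); corner=np.degrees(-np.angle(f)/6)
        out.append((hc[:2],corner,abs(f)/len(g)*2,rr.mean(),cv2.contourArea(c)))
    return out
E
python3 - <<'E'
from h import *
import pickle
m=pickle.load(open("w2.pkl","rb")); im=cv2.imread("pics/w2.png")
for n in nuts(im,m): print(n)
for c in((283,134),(388,135)):
    pass
o=np.hstack([cv2.resize(im[y-30:y+30,x-30:x+30],(380,380),interpolation=cv2.INTER_CUBIC) for x,y in((283,134),(388,135))])
cv2.imwrite("pics/n2.png",o)
E
```

```text
(array([0.51915791, 0.29083106]), np.float64(-26.778368433798967), np.float64(0.00035550722406751793), np.float64(0.018723699702271068), 799.0)
(array([0.39894566, 0.26360258]), np.float64(-9.234196505610933), np.float64(0.0009467722343865062), np.float64(0.016235197790538378), 596.0)
```

View pics/n2.png

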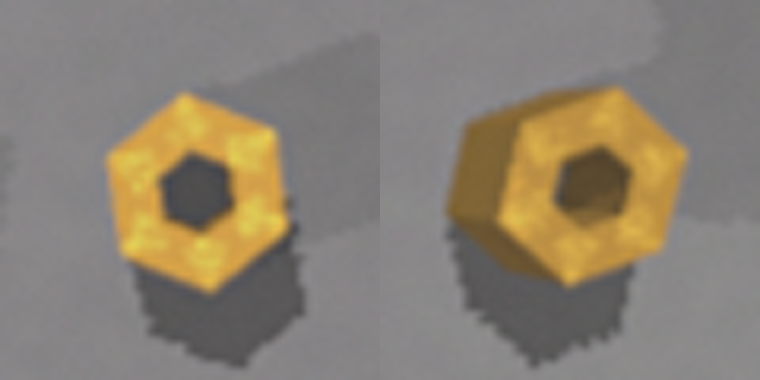

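The crops show both top hexagons clearly. The left nut's corners start at (185,92) and the right nut's at (617,87). I'll convert the corners to world positions.

```bash
cat >> h.py <<'E'
def hexa(m,px,z=.038):
    P=np.array([onz(m,*q,z)[:2] for q in px]); c=P.mean(0); d=P-c; a=np.arctan2(d[:,1],d[:,0])
    return c, np.degrees(np.angle(np.exp(6j*a).sum())/6), np.hypot(*d.T).mean()
E
python3 - <<'E'
from h import *
import pickle
np.set_printoptions(precision=4,suppress=True)
m=pickle.load(open("w2.pkl","rb")); s=60/380
f=lambda L,x0,y0,X:[((x-X+.5)*s-.5+x0,(y+.5)*s-.5+y0) for x,y in L]
C=hexa(m,f([(185,92),(278,130),(288,222),(210,293),(122,248),(107,157)],253,104,0))
A=hexa(m,f([(617,87),(688,153),(663,248),(571,286),(498,216),(522,124)],358,105,380))
print("C",C,"A",A)
for n in(C,A): print("flat-normal dirs = corner+30:",n[1]+30,"tool yaw options",[(n[1]+30+90+60*k)%180 for k in range(3)])
E
```

```text
C (array([0.3996, 0.2637]), np.float64(-9.017564647013291), np.float64(0.018328039796744182)) A (array([0.5248, 0.2915]), np.float64(-26.743546921230056), np.float64(0.018374592463124385))
flat-normal dirs = corner+30: 20.98243535298671 tool yaw options [np.float64(110.98243535298671), np.float64(170.98243535298673), np.float64(50.98243535298673)]
flat-normal dirs = corner+30: 3.256453078769944 tool yaw options [np.float64(93.25645307876994), np.float64(153.25645307876994), np.float64(33.25645307876994)]
```

Run:
```python
from h import *
s=plan([.3996,.2637,.08],111,6); plan([.3996,.2637,.006],111,4,s)
```

```text
turn/row [-0.01  0.   -1.4 ]
0.0108 0.0013 0.0245
0.0108 0.0016 0.0245
0.0107 0.0018 0.0245
0.0107 0.0021 0.0245
0.0106 0.0023 0.0245
0.0106 0.0026 0.0245
turn/row [0. 0. 0.]
0.0000 -0.0000 0.0185
```

Request:
play_rows([
  [0.0108,0.0013,0.0245,0,0,-1.4,-1],
  [0.0108,0.0016,0.0245,0,0,-1.4,-1],
  [0.0107,0.0018,0.0245,0,0,-1.4,-1],
  [0.0107,0.0021,0.0245,0,0,-1.4,-1],
  [0.0106,0.0023,0.0245,0,0,-1.4,-1],
  [0.0106,0.0026,0.0245,0,0,-1.4,-1],
  [0,0,0.0185,0,0,0,-1],
  [0,0,0.0185,0,0,0,-1],
  [0,0,0.0185,0,0,0,-1],
  [0,0,0.0185,0,0,0,-1],
  [0,0,0,0,0,0,-1],
  [0,0,0,0,0,0,1],
  [0,0,0,0,0,0,1],
  [0,0,0,0,0,0,1],
  [0,0,0,0,0,0,1],
  [0,0,0,0,0,0,1],
  [0,0,0,0,0,0,1],
  [0,0,0,0,0,0,1],
  [0,0,0,0,0,0,1],
], force=25)

```text
time_s: 4.62
ee_pos: [0.3996, 0.2647, 0.0065]
eef_rot: [3.141, 0.0, 1.939]
force: [-0.2, 0.5, -0.2]
grip_width: 0.0443
grip_force: 0.0
```

Request:
play_rows([
  [0,0,0,0,0,0,1],
  [0,0,0,0,0,0,1],
  [0,0,0,0,0,0,1],
  [0,0,0,0,0,0,1],
  [0,0,0,0,0,0,1],
  [0,0,-0.01,0,0,0,1],
  [0,0,-0.03,0,0,0,1],
  [0,0,-0.03,0,0,0,1],
  [0,0,-0.03,0,0,0,1],
  [0,0,0,0,0,0,1],
])

```text
time_s: 5.45
ee_pos: [0.4015, 0.2658, 0.1121]
eef_rot: [3.134, -0.001, 1.939]
force: [-0.1, 0.6, -1.9]
grip_width: 0.0308
grip_force: 25.0
```

Run:
```python
from h import *
np.set_printoptions(precision=4,suppress=True)
o=ctrl.get_obs(); print(o["ee_pos"],o["eef_rot"],o["grip_width"],o["grip_force"],o["force"])
m=cam("top"); im=cv2.imread("pics/top0.png"); H,S,V=cv2.split(cv2.cvtColor(im,cv2.COLOR_BGR2HSV))
n,l,s,c=cv2.connectedComponentsWithStats(((S<40)&(V>140)).astype(np.uint8))
for i in range(1,n):
    if s[i][4]>1000 and 240<c[i][0]<360 and 190<c[i][1]<240:
        P=np.array([onz(m,*q[::-1],.107 if c[i][0]>300 else .055)[:2] for q in np.argwhere(l==i)])
        r=cv2.minAreaRect(P.astype(np.float32)*1000); print(s[i],r)
g=onz(m,327.45,202.15,.107)[:2]; yaw=np.radians(14)
for dy in(27,-27,0): print("pan slot",dy, g+np.array([-np.sin(yaw),np.cos(yaw)])*(.155+dy/1000))
```

```text
[0.4015 0.2658 0.1121] [ 3.134  -0.0011  1.9393] 0.030803387596518572 24.98745582688457 [-0.0616  0.5819 -1.8533]
[ 306  176   43   54 1370] ((592.3935546875, -123.1203384399414), (124.9577865600586, 79.55197143554688), 14.19014835357666)
pan slot 27 [0.5463 0.0536]
pan slot -27 [0.5593 0.0012]
pan slot 0 [0.5528 0.0274]
```

Run:
```python
from h import *
s=plan([.5595,.0005,.10],104.2,11)
```

```text
turn/row [ 0.04 -0.01  0.63]
-0.0277 0.0047 0.0011
-0.0276 0.0050 0.0011
-0.0276 0.0053 0.0011
-0.0275 0.0056 0.0011
-0.0274 0.0059 0.0011
-0.0274 0.0062 0.0011
-0.0273 0.0065 0.0011
-0.0272 0.0068 0.0011
-0.0272 0.0071 0.0011
-0.0271 0.0074 0.0011
-0.0270 0.0077 0.0011
```

Request:
play_rows([
  [-0.0277,0.0047,0.001,0,0,0.62,1],
  [-0.0276,0.005,0.001,0,0,0.62,1],
  [-0.0276,0.0053,0.001,0,0,0.62,1],
  [-0.0275,0.0056,0.001,0,0,0.62,1],
  [-0.0274,0.0059,0.001,0,0,0.62,1],
  [-0.0274,0.0062,0.001,0,0,0.62,1],
  [-0.0273,0.0065,0.001,0,0,0.62,1],
  [-0.0272,0.0068,0.001,0,0,0.62,1],
  [-0.0272,0.0071,0.001,0,0,0.62,1],
  [-0.0271,0.0074,0.001,0,0,0.62,1],
  [-0.027,0.0077,0.001,0,0,0.62,1],
  [0,0,0,0,0,0,1],
  [0,0,0,0,0,0,1],
  [0,0,0,0,0,0,1],
])

```text
time_s: 6.62
ee_pos: [0.557, -0.0003, 0.095]
eef_rot: [-3.141, -0.0, 1.82]
force: [-0.6, -0.8, -2.5]
grip_width: 0.0307
grip_force: 25.0
```

Run:
```python
from h import *
o=ctrl.get_obs(); print(o["ee_pos"],o["grip_width"])
m=cam("wrist"); im=ctrl.camera("wrist"); cv2.imwrite("pics/w3.png",im); import pickle; pickle.dump(m,open("w3.pkl","wb"))
t=cv2.resize(ctrl.camera("top")[150:270,220:380],(480,360),interpolation=cv2.INTER_CUBIC)
o=np.zeros((360,800,3),np.uint8);o[:240,:320]=cv2.resize(im,(320,240));o[:,320:]=t
cv2.imwrite("pics/w3b.png",o)
plan([.5595,.0005,.059],104.2,4)
```

```text
[ 5.56988427e-01 -3.02740555e-04  9.50329900e-02] 0.030706270295520918
turn/row [-0.   -0.    0.04]
-0.0001 0.0006 0.0091
```

View pics/w3b.png

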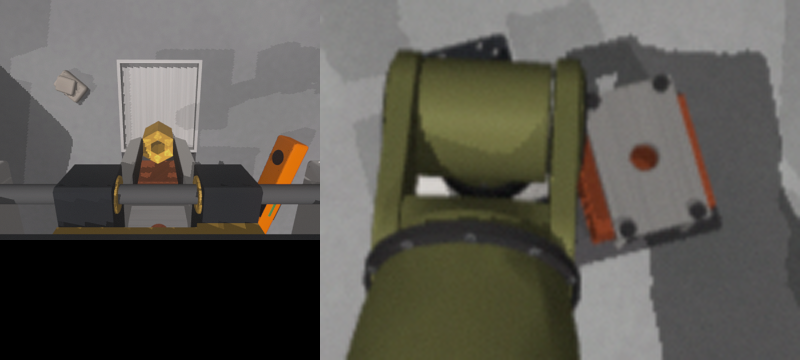

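The wrist view shows the nut at (158,142), centred between the pan walls at x=119 and x=201. I'll lower and release it.

Request:
play_rows([
  [0,0,0.01,0,0,0,1],
  [0,0,0.01,0,0,0,1],
  [0,0,0.01,0,0,0,1],
  [0,0,0.005,0,0,0,1],
  [0,0,0.002,0,0,0,1],
  [0,0,0.001,0,0,0,1],
  [0,0,0,0,0,0,1],
])

```text
time_s: 7.3
ee_pos: [0.5576, -0.0007, 0.0573]
eef_rot: [-3.141, -0.0, 1.82]
force: [0.8, -0.4, -2.1]
grip_width: 0.0308
grip_force: 25.0
```

Request:
play_rows([
  [0,0,0.001,0,0,0,1],
  [0,0,0,0,0,0,-0.05],
  [0,0,0,0,0,0,-0.05],
  [0,0,0,0,0,0,-0.05],
  [0,0,0,0,0,0,-0.05],
  [0,0,-0.01,0,0,0,-0.05],
  [0,0,-0.02,0,0,0,-0.05],
  [0,0,-0.03,0,0,0,-0.05],
  [0,0,-0.01,0,0,0,-0.3],
  [0,0,0,0,0,0,-0.6],
])

```text
time_s: 8.13
ee_pos: [0.559, -0.0007, 0.1295]
eef_rot: [3.137, 0.002, 1.82]
force: [0.3, 0.1, -0.4]
grip_width: 0.0593
grip_force: 0.0
```

Run:
```python
from h import *
o=ctrl.get_obs(); print(o["ee_pos"],o["grip_width"])
s=plan([.5248,.2915,.08],93.3,10); plan([.5248,.2915,.006],93.3,4,s)
```

```text
[ 0.55900935 -0.0007443   0.12954588] 0.059278634479763684
turn/row [0.03 0.01 1.1 ]
0.0292 0.0039 0.0049
0.0292 0.0033 0.0049
0.0293 0.0028 0.0049
0.0293 0.0022 0.0049
0.0294 0.0016 0.0049
0.0294 0.0011 0.0049
0.0294 0.0005 0.0049
0.0294 -0.0000 0.0049
0.0294 -0.0006 0.0049
0.0294 -0.0012 0.0050
turn/row [0. 0. 0.]
0.0000 -0.0000 0.0185
```

Request:
play_rows([
  [0.0292,0.0039,0.005,0,0,1.1,-0.5],
  [0.0292,0.0033,0.005,0,0,1.1,-0.5],
  [0.0293,0.0028,0.005,0,0,1.1,-0.5],
  [0.0293,0.0022,0.005,0,0,1.1,-0.5],
  [0.0294,0.0016,0.005,0,0,1.1,-0.5],
  [0.0294,0.0011,0.005,0,0,1.1,-0.5],
  [0.0294,0.0005,0.005,0,0,1.1,-0.5],
  [0.0294,0,0.005,0,0,1.1,-0.5],
  [0.0294,-0.0006,0.005,0,0,1.1,-0.5],
  [0.0294,-0.0012,0.005,0,0,1.1,-0.5],
  [0,0,0,0,0,0,-0.5],
  [0,0,0,0,0,0,-0.5],
  [0,0,0,0,0,0,-0.5],
])

```text
time_s: 9.22
ee_pos: [0.523, 0.2909, 0.0755]
eef_rot: [-3.14, 0.001, 1.629]
force: [-0.3, 0.4, -0.3]
grip_width: 0.0706
grip_force: 0.0
```

Run:
```python
from h import *
o=ctrl.get_obs(); print(o["ee_pos"],o["grip_width"])
plan([.5248,.2915,.006],93.3,4)
```

```text
[0.5230257  0.29093631 0.07548631] 0.0706100534313965
turn/row [-0.02  0.01  0.  ]
0.0001 0.0005 0.0174
```

Request:
play_rows([
  [0,0.0005,0.0175,0,0,0,-0.5],
  [0,0.0005,0.0175,0,0,0,-0.5],
  [0,0.0005,0.0175,0,0,0,-0.5],
  [0,0,0.017,0,0,0,-0.5],
  [0,0,0,0,0,0,-0.5],
  [0,0,0,0,0,0,1],
  [0,0,0,0,0,0,1],
  [0,0,0,0,0,0,1],
  [0,0,0,0,0,0,1],
  [0,0,0,0,0,0,1],
  [0,0,0,0,0,0,1],
  [0,0,0,0,0,0,1],
  [0,0,0,0,0,0,1],
  [0,0,0,0,0,0,1],
  [0,0,0,0,0,0,1],
  [0,0,-0.01,0,0,0,1],
  [0,0,-0.03,0,0,0,1],
  [0,0,-0.03,0,0,0,1],
  [0,0,-0.03,0,0,0,1],
  [0,0,0,0,0,0,1],
])

```text
time_s: 10.88
ee_pos: [0.5269, 0.2927, 0.1131]
eef_rot: [3.134, -0.003, 1.628]
force: [0.4, 0.8, 0.9]
grip_width: 0.0007
grip_force: 0.0
```

Run:
```python
from h import *
o=ctrl.get_obs(); print(o["ee_pos"],o["grip_width"],o["grip_force"])
s=plan([.5465,.0555,.105],104.2,9)
```

```text
[0.52693337 0.29269848 0.11311575] 0.0006963114506809303 0.0
turn/row [ 0.05 -0.02 -1.21]
-0.0264 0.0006 0.0008
-0.0264 0.0001 0.0008
-0.0264 -0.0005 0.0008
-0.0264 -0.0010 0.0008
-0.0264 -0.0016 0.0009
-0.0264 -0.0021 0.0009
-0.0263 -0.0027 0.0009
-0.0262 -0.0033 0.0009
-0.0262 -0.0038 0.0009
```

The grasp missed: the gripper closed to 0 mm. I'll look again.

Run:
```python
from h import *
import pickle
np.set_printoptions(precision=4,suppress=True)
m=cam("wrist"); im=ctrl.camera("wrist"); cv2.imwrite("pics/w4.png",im); pickle.dump(m,open("w4.pkl","wb"))
t=ctrl.camera("top"); cv2.imwrite("pics/top4.png",t)
print(nuts(im,m)); print(proj(m,[[.5248,.2915,.038]]))
o=np.hstack([cv2.resize(im,(400,300)),cv2.resize(t[150:300,80:280],(400,300),interpolation=cv2.INTER_CUBIC)])
cv2.imwrite("pics/w4b.png",o)
```

```text
[(array([0.5241, 0.2965]), np.float64(-27.681140912703235), np.float64(0.00048598556025410627), np.float64(0.017810717456257234), 1189.5), (array([0.4614, 0.4197]), np.float64(-19.01621061557728), np.float64(0.0004343721453642337), np.float64(0.01814539411911685), 1780.5)]
[[274.6632 210.9768]]
```

View pics/w4b.png

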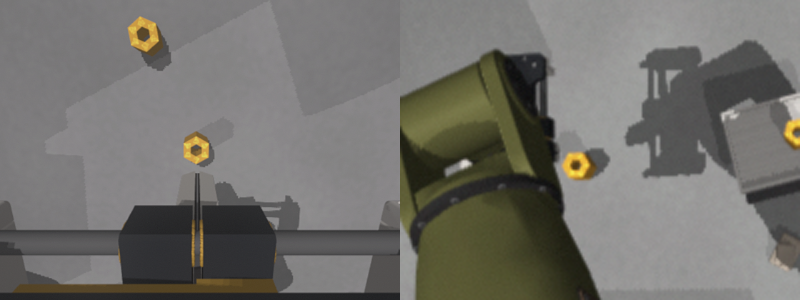

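Run:
```python
from h import *
import pickle
np.set_printoptions(precision=4,suppress=True)
for f in("top0","top4"):
    im=cv2.imread(f"pics/{f}.png");H,S,V=cv2.split(cv2.cvtColor(im,cv2.COLOR_BGR2HSV))
    n,l,s,c=cv2.connectedComponentsWithStats(((H>18)&(H<32)&(S>130)&(V>60)).astype(np.uint8))
    print(f,[(c[i],s[i][4]) for i in range(1,n) if 60<s[i][4]<600])
m=pickle.load(open("w4.pkl","rb"));im=cv2.imread("pics/w4.png");H,S,V=cv2.split(cv2.cvtColor(im,cv2.COLOR_BGR2HSV))
sub=np.s_[180:245,245:305]; mk=((H>15)&(H<34)&(S>110)); v=V[sub][mk[sub]]; t,_=cv2.threshold(v.reshape(-1,1),0,255,cv2.THRESH_OTSU); print("otsu",t,np.percentile(v,[10,50,90]))
b=(mk&(V>t)).astype(np.uint8); b2=np.zeros_like(b); b2[sub]=b[sub]
P=cv2.convexHull(np.argwhere(b2)[:,::-1].astype(np.int32)); a=cv2.approxPolyDP(P,3,True)[:,0]; print(a); M=cv2.moments(P); u=(M["m10"]/M["m00"],M["m01"]/M["m00"]); print(u,onz(m,*u,.038), hexa(m,a))
```

```text
top0 [(array([168.897 , 232.5515]), np.int32(165)), (array([117.6987, 258.3141]), np.int32(156)), (array([177.7419, 280.1097]), np.int32(155))]
top4 [(array([278.6119, 216.1791]), np.int32(134)), (array([168.8428, 232.7925]), np.int32(159))]
otsu 169.0 [117. 210. 223.]
[[291 220]
 [274 229]
 [257 219]
 [257 200]
 [273 191]
 [291 200]]
(274.0628647657162, 209.76888444222112) [0.5242 0.2926 0.038 ] (array([0.524 , 0.2924]), np.float64(-26.778983883925363), np.float64(0.01789642094570208))
```

Request:
play_rows([
  [0,0,0,0,0,0,-0.5],
  [0,0,0,0,0,0,-0.5],
  [0,0,0,0,0,0,-0.5],
  [0,0,0,0,0,0,-0.5],
  [0,0,0.01,0,0,0,-0.5],
  [0,0,0.01,0,0,0,-0.5],
  [0,0,0.01,0,0,0,-0.5],
  [0,0,0,0,0,0,-0.5],
  [0,0,0,0,0,0,-0.5],
  [0,0,0,0,0,0,-0.5],
  [0,0,0,0,0,0,-0.5],
], force=45)

```text
time_s: 11.9
ee_pos: [0.5251, 0.2917, 0.0773]
eef_rot: [3.141, -0.0, 1.628]
force: [-0.1, 0.6, 0.3]
grip_width: 0.0693
grip_force: 0.0
```

Run:
```python
from h import *
o=ctrl.get_obs(); print(o["ee_pos"],o["eef_rot"],o["grip_width"])
plan([.5242,.2923,.005],93.2,4)
```

```text
[0.52508046 0.29169256 0.0772933 ] [ 3.14092887e+00 -3.03052511e-04  1.62818639e+00] 0.06925044315399215
turn/row [ 0.01 -0.    0.02]
0.0002 -0.0002 0.0181
```

Request:
play_rows([
  [0,0,0.018,0,0,0,-0.5],
  [0,0,0.018,0,0,0,-0.5],
  [0,0,0.018,0,0,0,-0.5],
  [0,0,0.018,0,0,0,-0.5],
  [0,0,0,0,0,0,-0.5],
  [0,0,0,0,0,0,1],
  [0,0,0,0,0,0,1],
  [0,0,0,0,0,0,1],
  [0,0,0,0,0,0,1],
  [0,0,0,0,0,0,1],
  [0,0,0,0,0,0,1],
  [0,0,0,0,0,0,1],
  [0,0,0,0,0,0,1],
  [0,0,0,0,0,0,1],
  [0,0,0,0,0,0,1],
])

```text
time_s: 13.15
ee_pos: [0.5252, 0.2917, 0.0052]
eef_rot: [3.141, -0.0, 1.628]
force: [0.9, -0.4, 4.6]
grip_width: 0.0308
grip_force: 44.9
```

Request:
play_rows([
  [0,0,-0.003,0,0,0,1],
  [0,0,-0.006,0,0,0,1],
  [0,0,-0.012,0,0,0,1],
  [0,0,-0.02,0,0,0,1],
  [0,0,0,0,0,0,1],
])

```text
time_s: 13.57
ee_pos: [0.5264, 0.2924, 0.05]
eef_rot: [3.137, -0.002, 1.628]
force: [0.5, -0.1, -0.9]
grip_width: 0.0306
grip_force: 44.9
```

Request:
play_rows([
  [0,0,-0.02,0,0,0,1],
  [0,0,-0.02,0,0,0,1],
  [0,0,-0.015,0,0,0,1],
  [0,0,0,0,0,0,1],
])

```text
time_s: 13.9
ee_pos: [0.5261, 0.2922, 0.1038]
eef_rot: [3.137, -0.002, 1.628]
force: [0.2, 0.6, -1.4]
grip_width: 0.0302
grip_force: 44.9
```

Run:
```python
from h import *
import pickle
np.set_printoptions(precision=4,suppress=True)
o=ctrl.get_obs(); print(o["ee_pos"],o["grip_width"],o["grip_force"])
m=cam("top"); im=cv2.imread("pics/top4.png");
print("nut C in pan (z~.085)",onz(m,278.6,216.2,.083))
plan([.5465,.0565,.108],104.2,9)
```

```text
[0.5261 0.2922 0.1038] 0.030186213070857153 44.92283456318546
nut C in pan (z~.085) [ 0.5598 -0.0005  0.083 ]
turn/row [ 0.03 -0.01 -1.21]
-0.0263 0.0008 -0.0005
-0.0263 0.0002 -0.0005
-0.0263 -0.0003 -0.0005
-0.0263 -0.0009 -0.0005
-0.0262 -0.0015 -0.0005
-0.0262 -0.0020 -0.0005
-0.0262 -0.0026 -0.0005
-0.0261 -0.0031 -0.0005
-0.0260 -0.0037 -0.0005
```

Request:
play_rows([
  [0,0,0,0,0,0,1],
  [0,0,0,0,0,0,1],
  [0,0,0,0,0,0,1],
], force=60)

```text
time_s: 14.15
ee_pos: [0.5243, 0.2913, 0.0994]
eef_rot: [-3.14, 0.001, 1.628]
force: [-0.2, -0.2, -2.7]
grip_width: 0.0301
grip_force: 59.8
```

Run:
```python
from h import *
import pickle
o=ctrl.get_obs(); print(o["grip_width"],o["grip_force"],o["force"])
m=cam("wrist"); im=ctrl.camera("wrist"); cv2.imwrite("pics/w5.png",im)
a=cv2.imread("pics/w3.png"); cv2.imwrite("pics/w5b.png",cv2.resize(np.hstack([a[140:420,180:380],im[140:420,180:380]]),(800,560)))
```

```text
0.03009538072837345 59.79361417237669 [-0.24401392 -0.24769955 -2.66405081]
```

View pics/w5b.png

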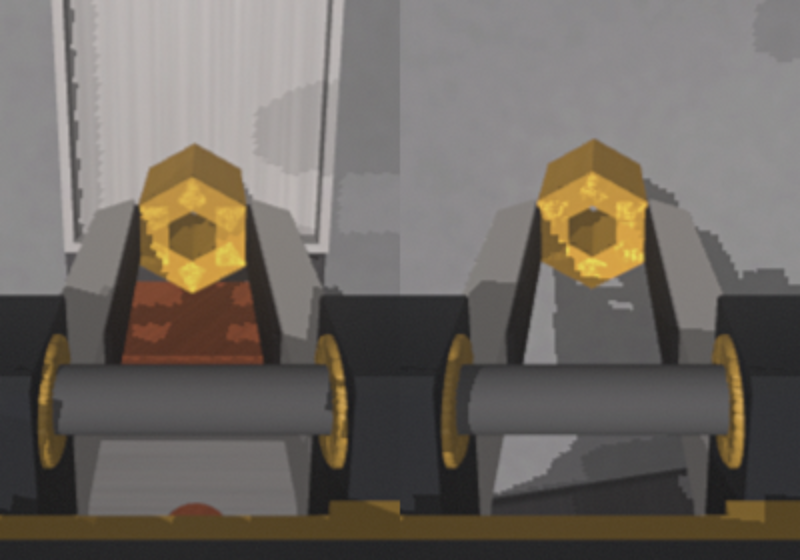

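The nut is upright and square in the pads, matching the first grasp (left crop). I'll carry it to the pan.

Request:
play_rows([
  [-0.015,0.0005,-0.0005,0,0,-0.8,1],
  [-0.02,0,-0.0005,0,0,-1.1,1],
  [-0.025,0,-0.0005,0,0,-1.2,1],
  [-0.026,-0.0005,-0.0005,0,0,-1.2,1],
  [-0.026,-0.001,-0.0005,0,0,-1.2,1],
  [-0.026,-0.0015,-0.0005,0,0,-1.2,1],
  [-0.026,-0.002,-0.0005,0,0,-1.2,1],
  [-0.026,-0.0025,-0.0005,0,0,-1.2,1],
  [-0.022,-0.003,-0.0005,0,0,-1.1,1],
  [-0.015,-0.002,-0.0005,0,0,-0.7,1],
  [-0.009,-0.001,0,0,0,0,1],
  [0,0,0,0,0,0,1],
  [0,0,0,0,0,0,1],
  [0,0,0,0,0,0,1],
])

```text
time_s: 15.37
ee_pos: [0.5468, 0.0568, 0.1056]
eef_rot: [-3.141, -0.0, 1.819]
force: [0.2, 0.2, -2.2]
grip_width: 0.0299
grip_force: 59.8
```

Run:
```python
from h import *
o=ctrl.get_obs(); print(o["ee_pos"],o["grip_width"])
plan([.5465,.0565,.058],104.2,1)
```

```text
[0.54677643 0.05682632 0.10556804] 0.029873651228481575
turn/row [-0.02 -0.01  0.01]
-0.0003 -0.0003 0.0476
```

Request:
play_rows([
  [0,0,0.012,0,0,0,1],
  [0,0,0.015,0,0,0,1],
  [0,0,0.012,0,0,0,1],
  [0,0,0.006,0,0,0,1],
  [0,0,0.002,0,0,0,1],
  [0,0,0.002,0,0,0,1],
  [0,0,0,0,0,0,1],
  [0,0,0,0,0,0,1],
])

```text
time_s: 16.03
ee_pos: [0.5472, 0.056, 0.0574]
eef_rot: [3.141, 0.0, 1.818]
force: [-0.1, 0.3, -1.3]
grip_width: 0.0305
grip_force: 59.8
```

Request:
play_rows([
  [0,0,0.0015,0,0,0,1],
  [0,0,0,0,0,0,1],
  [0,0,0,0,0,0,-0.05],
  [0,0,0,0,0,0,-0.05],
  [0,0,0,0,0,0,-0.05],
  [0,0,0,0,0,0,-0.05],
  [0,0,0,0,0,0,-0.05],
  [0,0,-0.01,0,0,0,-0.05],
  [0,0,-0.025,0,0,0,-0.05],
  [0,0,-0.035,0,0,0,-0.05],
  [0,0,-0.04,0,0,0,-0.05],
  [0,0,-0.03,0,0,0,-0.2],
])

```text
time_s: 17.03
ee_pos: [0.5471, 0.056, 0.1993]
eef_rot: [3.139, 0.001, 1.819]
force: [0.4, 0.2, 0.1]
grip_width: 0.0533
grip_force: 0.0
```

Run:
```python
from h import *
o=ctrl.get_obs(); print(o["ee_pos"],o["grip_width"])
s=plan([.43,-.27,.27],90,14)
```

```text
[0.5471323  0.05598229 0.19932846] 0.053288528143197
turn/row [0.01 0.   1.01]
-0.0205 -0.0138 -0.0051
-0.0208 -0.0134 -0.0051
-0.0210 -0.0131 -0.0051
-0.0212 -0.0127 -0.0051
-0.0215 -0.0123 -0.0051
-0.0217 -0.0119 -0.0051
-0.0219 -0.0116 -0.0051
-0.0221 -0.0112 -0.0051
-0.0223 -0.0108 -0.0051
-0.0225 -0.0104 -0.0051
-0.0226 -0.0100 -0.0051
-0.0228 -0.0096 -0.0051
-0.0230 -0.0092 -0.0051
-0.0231 -0.0088 -0.0050
```

Request:
play_rows([
  [-0.0205,-0.0138,-0.005,0,0,1,-0.2],
  [-0.0208,-0.0134,-0.005,0,0,1,-0.2],
  [-0.021,-0.0131,-0.005,0,0,1,-0.2],
  [-0.0212,-0.0127,-0.005,0,0,1,-0.2],
  [-0.0215,-0.0123,-0.005,0,0,1,-0.2],
  [-0.0217,-0.0119,-0.005,0,0,1,-0.2],
  [-0.0219,-0.0116,-0.005,0,0,1,-0.2],
  [-0.0221,-0.0112,-0.005,0,0,1,-0.2],
  [-0.0223,-0.0108,-0.005,0,0,1,-0.2],
  [-0.0225,-0.0104,-0.005,0,0,1,-0.2],
  [-0.0226,-0.01,-0.005,0,0,1,-0.2],
  [-0.0228,-0.0096,-0.005,0,0,1,-0.2],
  [-0.023,-0.0092,-0.005,0,0,1,-0.2],
  [-0.0231,-0.0088,-0.005,0,0,1,-0.2],
  [0,0,0,0,0,0,-0.2],
  [0,0,0,0,0,0,-0.2],
])

```text
time_s: 18.37
ee_pos: [0.43, -0.2709, 0.266]
eef_rot: [3.141, 0.0, 1.572]
force: [0.9, 0.0, -0.4]
grip_width: 0.0566
grip_force: 0.0
```

Run:
```python
from h import *
import pickle
o=ctrl.get_obs(); print(o["ee_pos"],o["eef_rot"],o["time_s"])
mw=cam("wrist"); w=ctrl.camera("wrist"); t=ctrl.camera("top"); cv2.imwrite("pics/top6.png",t); cv2.imwrite("pics/w6.png",w); pickle.dump(mw,open("w6.pkl","wb"))
a=cv2.imread("pics/w1.png")
c=cv2.resize(a[185:285,295:395],(400,400),interpolation=cv2.INTER_CUBIC)
p=cv2.resize(t[165:265,235:355],(400,333),interpolation=cv2.INTER_CUBIC)
O=np.zeros((600,800,3),np.uint8);O[:400,:400]=c;O[:333,400:]=p;O[340:600,400:747]=cv2.resize(w,(347,260))
cv2.imwrite("pics/v6.png",O)
m1=pickle.load(open("w1.pkl","rb")); print(proj(m1,[[.427,-.353,.152],[.427,-.353,.106]]),proj(mw,[[.427,-.353,.152]]))
```

```text
[ 0.4299858  -0.27092541  0.26603965] [3.14096336e+00 3.54685983e-04 1.57231542e+00] 18.3667
[[352.43713626 264.12669355]
 [343.60524688 248.07711961]] [[274.47005894 273.29298956]]
```

View pics/v6.png

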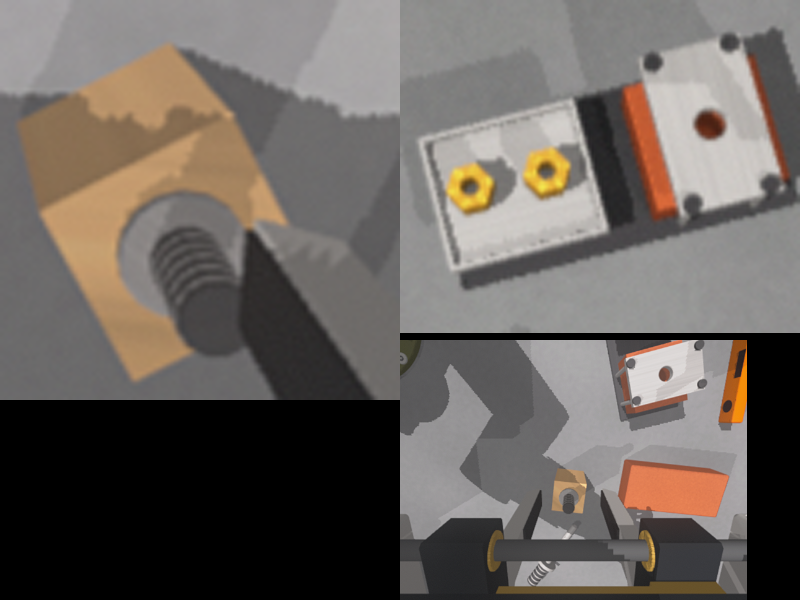

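Both nuts stand upright in the pan at crop (470,187) and (547,172). The rod's grip top is at crop (213,318) in w1. I'll triangulate the rod from w1, w6 and the top view.

Run:
```python
from h import *
import pickle
np.set_printoptions(precision=4,suppress=True)
m1=pickle.load(open("w1.pkl","rb"));m6=pickle.load(open("w6.pkl","rb"));m=cam("top")
print("w1 gtop",onz(m1,347.9,264.1,.152),"collar",onz(m1,340.1,248.4,.106))
im=cv2.imread("pics/w6.png"); 
g=cv2.cvtColor(im,cv2.COLOR_BGR2GRAY)[235:300,245:300]; S=cv2.cvtColor(im,cv2.COLOR_BGR2HSV)[235:300,245:300,1]
n,l,s,c=cv2.connectedComponentsWithStats(((g<85)&(S<60)).astype(np.uint8))
print([(c[i]+[245,235],s[i]) for i in range(1,n) if s[i][4]>40])
for v in range(235,300,4): print(v,g[v-235,6:44:2])
```

```text
w1 gtop [ 0.4231 -0.3502  0.152 ] collar [ 0.4234 -0.3509  0.106 ]
[(array([271.9954, 265.7384]), array([ 18,  14,  18,  32, 432], dtype=int32))]
235 [162 161 162 162 160 161 163 163 164 162 163 164 164 165 163 157 158 161
 145]
239 [167 166 163 162 162 161 162 163 143 130 125 125 127 139 139 142 141 136
 135]
243 [165 166 166 167 167 146 118 130 136 136 138 137 138 121 113 107 131 141
 139]
247 [161 162 166 166 127 137 138 134 135 137 120 119 116 117 115 114 115 112
 136]
251 [158 158 160 133 135 135 141 111  90  76  75  78  77  79 105 115 115 116
 114]
255 [150 153 157 140 135 136 126  81  77  74  83  83  70  81  80 109 114 115
 117]
259 [147 147 148 141 134 136 111  79  94  78  76  77  85  79  80 106 116 132
 126]
263 [139 142 147 147 141 135 105  88  84  64  61  60  67  88  76 107 135 133
 159]
267 [142 140 139 140 145 149  85  67  72  69  70  70  72  70  64 109 165 167
 166]
271 [147 144 143 142 140 139  72  71  71  71  70  68  71  70  69  98 166 164
 167]
275 [137 142 145 148 145 146  96  71  73  72  70  73  71  70  68 138 160 160
 162]
279 [106 107 105 108 106 106 107 102  79  71  69  69  70  90 111 116 122 128
 134]
283 [106 105 105 107 105 107 106 107 107 107 107 108 107 108 107 106 108 107
 107]
287 [106 108 108 107 106 108 106 107 106 108 105 107 105 107 106 107 108 106
 106]
291 [108 105 106 106 105 106 107 106 107 104 105 106 106 108 107 107 107 101
 101]
295 [108 108 107 107 106 107 106 107 108 106 107 107 107 109 102  95  93  92
  92]
299 [106 107 110 105 106 107 107 105 106 107 107 107 108 110 106 109 105  92
  92]
```

Run:
```python
from h import *
import pickle
np.set_printoptions(precision=4,suppress=True)
m6=pickle.load(open("w6.pkl","rb")); print(onz(m6,271.8,272,.152))
s=plan([.4245,-.3515,.18],90,5); plan([.4245,-.3515,.112],90,4,s)
```

```text
[ 0.4241 -0.3515  0.152 ]
turn/row [ 0.   -0.    0.04]
-0.0163 -0.0013 0.0171
turn/row [0. 0. 0.]
0.0000 -0.0000 0.0170
```

Request:
play_rows([
  [-0.0163,-0.0013,0.017,0,0,0,-0.2],
  [-0.0163,-0.0013,0.017,0,0,0,-0.2],
  [-0.0163,-0.0013,0.017,0,0,0,-0.2],
  [-0.0163,-0.0013,0.017,0,0,0,-0.2],
  [-0.0163,-0.0013,0.017,0,0,0,-0.2],
  [0,0,0,0,0,0,-0.2],
  [0,0,0,0,0,0,-0.2],
  [0,0,0,0,0,0,-0.2],
])

```text
time_s: 19.13
ee_pos: [0.4248, -0.351, 0.1813]
eef_rot: [3.141, 0.0, 1.575]
force: [-0.4, -0.4, 0.1]
grip_width: 0.0559
grip_force: 0.0
```

Run:
```python
from h import *
o=ctrl.get_obs(); print(o["ee_pos"],o["eef_rot"],o["grip_width"])
plan([.4243,-.3515,.112],90,4)
```

```text
[ 0.42475658 -0.3509848   0.18133964] [3.14082548e+00 4.68398749e-04 1.57507255e+00] 0.055883562168447296
turn/row [0.01 0.01 0.06]
-0.0001 -0.0001 0.0173
```

Request:
play_rows([
  [0,0,0.0175,0,0,0,-0.2],
  [0,0,0.0175,0,0,0,-0.2],
  [0,0,0.0175,0,0,0,-0.2],
  [0,0,0.0165,0,0,0,-0.2],
  [0,0,0,0,0,0,-0.2],
  [0,0,0,0,0,0,1],
  [0,0,0,0,0,0,1],
  [0,0,0,0,0,0,1],
  [0,0,0,0,0,0,1],
  [0,0,0,0,0,0,1],
  [0,0,0,0,0,0,1],
  [0,0,0,0,0,0,1],
  [0,0,0,0,0,0,1],
  [0,0,0,0,0,0,1],
], force=50)

```text
time_s: 20.3
ee_pos: [0.4244, -0.3521, 0.1119]
eef_rot: [3.141, 0.001, 1.574]
force: [1.4, 0.6, 5.3]
grip_width: 0.0203
grip_force: 50.0
```

Request:
play_rows([
  [0,0,-0.004,0,0,0,1],
  [0,0,-0.008,0,0,0,1],
  [0,0,-0.015,0,0,0,1],
  [0,0,-0.02,0,0,0,1],
  [0,0,-0.025,0,0,0,1],
  [0,0,-0.025,0,0,0,1],
  [0,0,-0.025,0,0,0,1],
  [0,0,-0.013,0,0,0,1],
  [0,0,0,0,0,0,1],
  [0,0,0,0,0,0,1],
  [0,0,0,0,0,0,1],
])

```text
time_s: 21.22
ee_pos: [0.4237, -0.3515, 0.245]
eef_rot: [-3.14, -0.001, 1.574]
force: [0.2, -0.4, -1.8]
grip_width: 0.0205
grip_force: 50.0
```

Run:
```python
from h import *
o=ctrl.get_obs(); print(o["ee_pos"],o["eef_rot"],o["grip_width"],o["force"],o["time_s"])
plan([.591,-.123,.25],104.2,12)
```

```text
[ 0.42368496 -0.35150817  0.24498051] [-3.13995531e+00 -1.49134055e-03  1.57409337e+00] 0.02048174379957602 [ 0.20483178 -0.35138439 -1.80671879] 21.2167
turn/row [-0.01 -0.01 -1.17]
0.0190 0.0140 -0.0004
0.0187 0.0144 -0.0004
0.0184 0.0148 -0.0004
0.0181 0.0151 -0.0004
0.0178 0.0155 -0.0004
0.0175 0.0159 -0.0004
0.0171 0.0162 -0.0004
0.0168 0.0166 -0.0004
0.0165 0.0169 -0.0004
0.0161 0.0172 -0.0004
0.0158 0.0176 -0.0004
0.0154 0.0179 -0.0004
```

Request:
play_rows([
  [0.009,0.007,0,0,0,-0.6,1],
  [0.0189,0.0142,0,0,0,-1.2,1],
  [0.0186,0.0145,0,0,0,-1.2,1],
  [0.0183,0.015,0,0,0,-1.2,1],
  [0.018,0.0153,0,0,0,-1.2,1],
  [0.0176,0.0157,0,0,0,-1.2,1],
  [0.0173,0.0161,0,0,0,-1.2,1],
  [0.017,0.0165,0,0,0,-1.2,1],
  [0.0166,0.0168,0,0,0,-1.2,1],
  [0.0163,0.017,0,0,0,-1.2,1],
  [0.016,0.0174,0,0,0,-1.2,1],
  [0.0155,0.0178,0,0,0,-1.2,1],
  [0.0075,0.009,0,0,0,-0.6,1],
  [0,0,0,0,0,0,1],
  [0,0,0,0,0,0,1],
  [0,0,0,0,0,0,1],
  [0,0,0,0,0,0,1],
])

```text
time_s: 22.63
ee_pos: [0.5905, -0.1242, 0.2463]
eef_rot: [-3.141, 0.0, 1.824]
force: [-0.5, -0.4, -2.0]
grip_width: 0.0203
grip_force: 50.0
```

Run:
```python
from h import *
import pickle
np.set_printoptions(precision=4,suppress=True)
o=ctrl.get_obs(); print(o["ee_pos"],o["eef_rot"],o["grip_width"],o["time_s"])
mw=cam("wrist"); w=ctrl.camera("wrist"); s=ctrl.camera("scene"); t=ctrl.camera("top")
for n,i in(("w7",w),("s7",s),("t7",t)): cv2.imwrite(f"pics/{n}.png",i)
pickle.dump(mw,open("w7.pkl","wb"))
p=np.array(o["ee_pos"]); tip=p+[0,0,-.102]; col=p+[0,0,-.007]
ms=cam("scene"); g=[.591,-.123,.107]
print("wrist tip,guide",proj(mw,[tip,col,g]),"scene",proj(ms,[tip,col,g]))
gs=proj(ms,[g])[0].astype(int); print(gs)
O=np.zeros((600,800,3),np.uint8)
x,y=gs; O[:600,:400]=cv2.resize(s[y-60:y+30,x-30:x+30],(400,600),interpolation=cv2.INTER_CUBIC); print("scene crop origin",x-30,y-60,"x6.667")
u,v=proj(mw,[g])[0].astype(int); O[:400,400:]=cv2.resize(w[v-50:v+50,u-50:u+50],(400,400),interpolation=cv2.INTER_CUBIC); print("wrist crop",u-50,v-50,"x4")
cv2.imwrite("pics/v7.png",O)
```

```text
[ 0.5905 -0.1242  0.2463] [-3.1414  0.0001  1.8241] 0.02031151106878542 22.6333
wrist tip,guide [[277.605  202.9827]
 [278.3286 234.6341]
 [278.1661 194.133 ]] scene [[258.7223 181.1164]
 [257.0432 152.6587]
 [259.3849 191.8214]]
[259 191]
scene crop origin 229 131 x6.667
wrist crop 228 144 x4
```

View pics/v7.png

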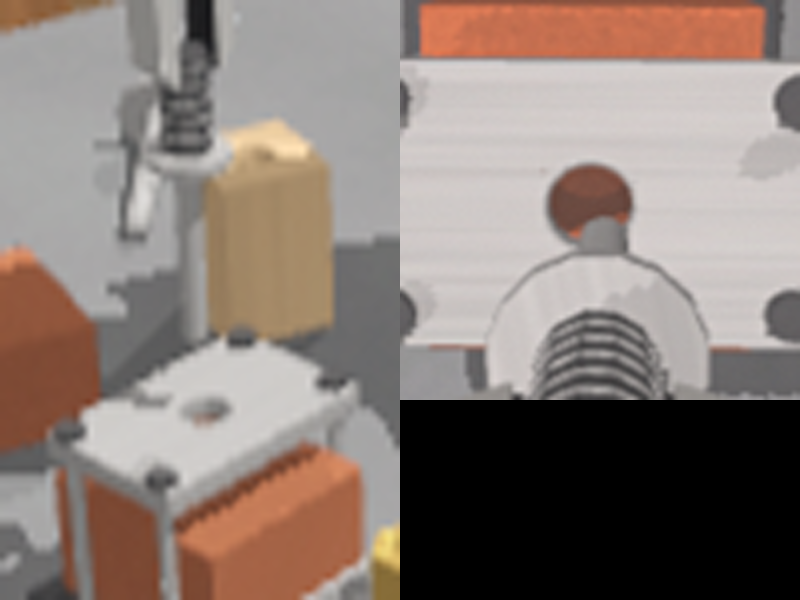

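The wrist crop shows the guide hole centred at about (590,204) and the rod tip disc at about (604,240). The scene crop shows the rod axis at x=193 and the hole at (206,409). I'll work out the relative offset from these.

Run:
```python
from h import *
import pickle
np.set_printoptions(precision=4,suppress=True)
mw=pickle.load(open("w7.pkl","rb")); ms=cam("scene"); mt=cam("top"); w=cv2.imread("pics/w7.png"); H,S,V=cv2.split(cv2.cvtColor(w,cv2.COLOR_BGR2HSV))
p=np.array([.5905,-.1242,.2463])
g=onz(mw,275.1,194.6,.107); t=onz(mw,278.6,203.6,p[2]-.102); print("wrist guide",g,"tip",t,"diff",(g-t)[:2])
# hole edge fit: saturated (brick seen through) or edge pixels on the plate
b=((S>70)[150:215,250:300]).astype(np.uint8); P=np.argwhere(b)[:,::-1]+[250,150]; h=cv2.convexHull(P.astype(np.int32)); print("hole hull bbox",cv2.boundingRect(h))
R=cv2.Rodrigues(np.array(ms["rvec"]))[0]; print("scene right in world",R[0])
print("scene guide",onz(ms,259.5,191.9,.107), "top guide .5904 -.1231")
# plate corners via wrist: top-face bright component
m=((S<40)&(V>150)).astype(np.uint8); n,l,s,c=cv2.connectedComponentsWithStats(m)
i=l[170,276]; print("plate comp",s[i],c[i])
# rod centre columns in scene
s7=cv2.imread("pics/s7.png"); g7=cv2.cvtColor(s7,cv2.COLOR_BGR2GRAY)
for v in range(160,182,3): print(v,g7[v,250:266])
```

```text
wrist guide [ 0.5879 -0.1244  0.107 ] tip [ 0.5916 -0.1245  0.1443] diff [-0.0037  0.0002]
hole hull bbox (250, 150, 50, 54)
scene right in world [-0.8378  0.5455 -0.0214]
scene guide [ 0.5909 -0.1224  0.107 ] top guide .5904 -.1231
plate comp [   87     0   473   321 53515] [311.624  152.6877]
160 [219 204 166 170 170 140 122 123 120 119 127 127 134 138 139 138]
163 [204 176 169 168 168 141 122 123 121 134 129 127 128 137 138 138]
166 [110 161 167 166 166 146 121 141 157 150 130 128 126 137 138 138]
169 [167 166 166 167 166 150 120 138 154 150 132 129 127 138 138 138]
172 [138 138 110 109 107 108 118 135 153 160 132 128 127 134 138 138]
175 [109 108 108 107 108 108 122 132 151 159 132 128 128 132 138 139]
178 [108 108 108 108  99  92 108 128 149 159 136 130 128 131 137 138]
181 [110 101  92  92  90  91 101 123 142 143  99  99 155 101  97  98]
```

Request:
play_rows([
  [0.0003,-0.001,0.005,0,0,0,1],
  [0.0003,-0.001,0.01,0,0,0,1],
  [0.0003,-0.001,0.008,0,0,0,1],
  [0,0,0.003,0,0,0,1],
  [0,0,0,0,0,0,1],
  [0,0,0,0,0,0,1],
  [0,0,0,0,0,0,1],
  [0,0,0,0,0,0,1],
])

```text
time_s: 23.45
ee_pos: [0.588, -0.1232, 0.2207]
eef_rot: [3.141, 0.0, 1.825]
force: [-0.3, -0.3, -0.9]
grip_width: 0.0207
grip_force: 50.0
```

Run:
```python
from h import *
import pickle
np.set_printoptions(precision=4,suppress=True,linewidth=250)
o=ctrl.get_obs(); print(o["ee_pos"],o["eef_rot"],o["grip_width"],o["time_s"])
mw=cam("wrist"); w=ctrl.camera("wrist"); s=ctrl.camera("scene"); pickle.dump(mw,open("w8.pkl","wb"))
for n,i in(("w8",w),("s8",s)): cv2.imwrite(f"pics/{n}.png",i)
p=np.array(o["ee_pos"]); g=[.5879,-.1244,.107]; print(proj(mw,[p-[0,0,.102],g]))
S=cv2.cvtColor(w,cv2.COLOR_BGR2HSV)[...,1]; G=cv2.cvtColor(w,cv2.COLOR_BGR2GRAY)
for v in range(172,216,3): print(v,G[v,256:300])
print("sat")
for v in range(172,216,6): print(v,S[v,256:300])
```

```text
[ 0.588  -0.1232  0.2207] [3.1411 0.0003 1.8255] 0.020741361820487025 23.45
[[277.51   202.9461]
 [277.0919 201.3197]]
172 [199 200 199 200 201 201 200 200 201 200 202 201 202 202 202 202 201 202 202 201 202 202 203 202 202 204 202 203 202 203 203 204 203 202 204 203 204 203 204 204 204 205 203 204]
175 [200 199 199 200 199 200 199 200 200 199 200 200 199 199 199 201 201 200 200 202 200 200 201 201 201 201 200 200 202 201 201 202 202 202 202 202 203 202 203 203 203 203 202 203]
178 [204 202 202 203 204 204 204 204 204 205 204 205 205 204 204 204 204 205 205 205 204 205 205 206 204 205 207 206 206 206 205 206 206 205 207 206 207 207 208 207 207 208 206 207]
181 [206 206 206 206 206 208 206 206 206 206 206 206 205 207 206 207 205 206 207 205 206 205 205 205 206 205 205 205 206 204 205 205 205 205 205 205 205 205 205 206 207 205 207 204]
184 [200 199 199 199 198 198 198 199 198 199 199 199 198 198 199 198 200 199 199 199 199 199 199 198 200 200 199 199 199 199 200 198 200 199 199 201 201 200 201 199 200 200 201 199]
187 [205 205 204 203 205 204 204 204 203 204 203 204 202 203 203 203 20
[... 2244 characters left out ...]
 7  7  9  9  9  9 10  9 10 10 11  9  9  9  8  8  8  9  8  8]
196 [  9   9   9   9  10  11  11  11  10   9   7  19  68 107 115 120 118 119 118 118 118 122 119 121 123 116 117 118 115 111  77  36  12   9   9   9  11  11  11  12  11  11   9   9]
202 [ 10  10  10  11  11  11  11  11  10   9  27  89 105 103 102 110  91  28   7   7   7   9   9   6  10  12   8   4  32  87 110 120  53  13  11  11  12  12  11   9   9  10   7   9]
208 [10 10 10 11 10 10 10 10 10  9  8  9  8 11  8 10  7 10  8  8  8 10 11  9  9  9  8  9  7 17 15  8  7 10 10  8  9 10 12 10 10 10 10 11]
214 [11 11 11  7 11 11 10 11 10  9 11 10 13 10  9 10 11 10  9  9 12 11 12 10  9 10  9  9 10 10 10 10 11 10  9  9  9 10  6  9  8  7 10 10]
```

Run:
```python
from h import *
import pickle
np.set_printoptions(precision=4,suppress=True,linewidth=250)
mw=pickle.load(open("w8.pkl","rb")); ms=cam("scene"); p=ctrl.get_obs()["ee_pos"]
g=onz(mw,276.95,202.4,.107); t=onz(mw,278.4,203.0,p[2]-.102); print("guide",g,"tip",t,"d",g-t)
R=Ro.from_euler("xyz",ctrl.get_obs()["eef_rot"]); print("tool d",R.inv().apply([*(g-t)[:2],0]))
s=cv2.imread("pics/s8.png"); G=cv2.cvtColor(s,cv2.COLOR_BGR2GRAY); print(proj(ms,[t,g]))
for v in range(172,198,2): print(v,G[v,248:272])
```

```text
guide [ 0.588  -0.1255  0.107 ] tip [ 0.5888 -0.1231  0.1186] d [-0.0008 -0.0025 -0.0116]
tool d [-0.0022 -0.0014 -0.    ]
[[259.7877 188.3656]
 [259.7891 191.1807]]
172 [139 138 139 138 110 109 108 108 116 119 122 143 159 131 128 135 138 138 140 141 143 143 140 140]
174 [110 109 109 109 109 108 107 107 112 118 132 152 160 131 127 133 138 139 139 142 143 143 141 140]
176 [111 110 109 109 108 109 108 108 100 115 130 151 159 132 128 132 139 138 138 140 143 143 141 141]
178 [142 113 108 108 108 109 100  92  91 108 127 149 158 135 128 132 138 138 139 141 143 143 142 140]
180 [110 111 110 110 100  92  92  91  90 107 126 148 159 131 128 119 112 111 115 131 143 144 141 141]
182 [109 109 100  93  91  92  92  92  90  99 123 147 159 162 191  97  75  81  81 158 187 146 105  97]
184 [100  92  92  91  92  92  92  91 136 142 122 144 158 179 202 198 199 199 205 205 204 204 204 197]
186 [ 93  92  92  92 136 138 187 203 203 160 123 144 158 181 204 205 204 204 204 205 204 205 205 205]
188 [ 93 108 123 188 203 203 202 202 203 198 124 142 157 188 205 205 205 205 205 205 205 205 204 204]
190 [137 137 137 137 170 172 173 174 196 200 184 170 156 179 186 204 205 205 204 203 203 203 204 205]
192 [204 204 205 187 187 187 187 142 119 157 155 147 132 124 118 157 203 203 203 204 205 205 205 204]
194 [205 206 206 207 207 207 206 206 179 180 160 164 160 180 190 204 205 206 206 205 204 204 205 206]
196 [207 207 206 206 206 206 199 192 191 191 199 204 205 205 205 206 205 205 205 205 206 195 173 161]
```

Request:
play_rows([
  [-0.0006,-0.0006,0,0,0,0,1],
  [-0.0006,-0.0006,0,0,0,0,1],
  [0,0,0,0,0,0,1],
  [0,0,0.003,0,0,0,1],
  [0,0,0.005,0,0,0,1],
  [0,0,0.005,0,0,0,1],
  [0,0,0.004,0,0,0,1],
  [0,0,0.003,0,0,0,1],
  [0,0,0,0,0,0,1],
  [0,0,0,0,0,0,1],
  [0,0,0,0,0,0,1],
])

```text
time_s: 24.47
ee_pos: [0.587, -0.1247, 0.2005]
eef_rot: [3.141, 0.0, 1.825]
force: [-0.1, -0.5, -2.0]
grip_width: 0.0208
grip_force: 50.0
```

Run:
```python
from h import *
import pickle
np.set_printoptions(precision=4,suppress=True,linewidth=250)
o=ctrl.get_obs(); print(o["ee_pos"],o["eef_rot"],o["grip_width"],o["force"],o["moment"],o["time_s"])
mw=cam("wrist"); w=ctrl.camera("wrist"); s=ctrl.camera("scene"); cv2.imwrite("pics/w9.png",w); cv2.imwrite("pics/s9.png",s)
p=np.array(o["ee_pos"]); print("hole pred in wrist from rod axis", proj(mw,[[p[0]+.0008,p[1]+.0001,.107],[p[0]+.0008,p[1]+.0001,.119-.012]]))
G=cv2.cvtColor(w,cv2.COLOR_BGR2GRAY); S=cv2.cvtColor(w,cv2.COLOR_BGR2HSV)[...,1]
for v in range(196,212,2): print(v,G[v,258:298])
G=cv2.cvtColor(s,cv2.COLOR_BGR2GRAY)
for v in range(180,198,2): print(v,G[v,250:270])
```

```text
[ 0.587  -0.1247  0.2005] [3.1413 0.0001 1.8254] 0.020772021302736608 [-0.1444 -0.5169 -2.0477] [ 0.0117 -0.0629  0.0479] 24.4667
hole pred in wrist from rod axis [[278.4222 205.1018]
 [278.4222 205.1018]]
196 [197 196 195 196 196 196 195 195 196 197 197 185 165 140 111  95  89  91  89  90  89  90  91  89  89  89  93 106 125 150 179 188 187 185 181 180 179 181 180 180]
198 [203 202 203 203 204 203 202 202 204 204 175 127  93  88  91  92  91  92 104 114 123 119 114 103  95  92  92  87  83  87 116 157 182 186 185 187 185 187 186 186]
200 [204 204 203 204 204 204 205 206 200 163 109  83  78  82  81  90 121 137 140 137 138 134 132 127 119 101  88  81  81  80  78  89 140 177 187 188 187 187 187 187]
202 [204 204 204 205 203 205 206 201 169 115  80  80  81  81  86 119 138 139 138 136 135 134 130 128 121 113  97  84  81  81  79  79 106 156 185 189 187 188 188 188]
204 [203 203 203 202 202 203 205 191 152 102  80  80  82  79  94 129 140 139 135 135 135 134 131 126 122 113 101  86  81  80  79  78  90 143 178 188 186 184 186 186]
206 [201 201 201 201 202 203 204 189 145  98  77  81  89  95 107
[... 507 characters left out ...]
131 143 144]
182 [101  92  91  92  91  92  91  98 120 145 158 163 191  97  75  80  82 158 187 147]
184 [ 93  93  92  93  92  91 135 160 123 144 158 180 203 199 199 200 205 205 204 205]
186 [ 93  92 136 137 187 203 203 183 124 141 157 174 204 205 204 205 204 205 205 205]
188 [122 130 137 136 201 203 203 179 123 139 156 170 204 205 205 205 205 205 205 205]
190 [137 136 136 137 172 174 173 172 122 137 155 159 185 205 206 205 204 203 203 203]
192 [187 187 205 188 187 178 122 119 119 134 153 163 121 157 203 204 204 205 206 205]
194 [206 207 207 207 206 207 185 172 155 164 180 186 190 204 205 206 206 206 205 204]
196 [206 206 207 198 198 192 191 191 199 204 205 205 206 206 206 205 205 205 206 196]
```

The rod is centred in the guide hole in both views, within about 0.5 mm. I'll finish lowering it.

Request:
play_rows([
  [0,0,0.003,0,0,0,1],
  [0,0,0.005,0,0,0,1],
  [0,0,0.006,0,0,0,1],
  [0,0,0.006,0,0,0,1],
  [0,0,0.006,0,0,0,1],
  [0,0,0.006,0,0,0,1],
  [0,0,0.006,0,0,0,1],
  [0,0,0.006,0,0,0,1],
  [0,0,0.004,0,0,0,1],
  [0,0,0.002,0,0,0,1],
  [0,0,0,0,0,0,1],
  [0,0,0,0,0,0,1],
  [0,0,0,0,0,0,1],
  [0,0,0,0,0,0,1],
])

```text
time_s: 25.73
ee_pos: [0.5871, -0.1247, 0.1507]
eef_rot: [3.141, 0.0, 1.825]
force: [-0.3, -0.5, -2.1]
grip_width: 0.021
grip_force: 50.0
```

Run:
```python
from h import *
np.set_printoptions(precision=4,suppress=True,linewidth=250)
o=ctrl.get_obs(); print(o["ee_pos"],o["eef_rot"],o["grip_width"],o["force"],o["moment"],o["joint_vel"],o["time_s"])
s=ctrl.camera("scene"); G=cv2.cvtColor(s,cv2.COLOR_BGR2GRAY); ms=cam("scene"); print(proj(ms,[[.5878,-.1246,.138],[.5878,-.1246,.107]]))
for v in range(170,198,2): print(v,G[v,248:272])
H,S,V=cv2.split(cv2.cvtColor(ctrl.camera("top"),cv2.COLOR_BGR2HSV)); n,l,st,c=cv2.connectedComponentsWithStats(((H>18)&(H<32)&(S>130)&(V>60)).astype(np.uint8)); print([(c[i],st[i][4]) for i in range(1,n) if 30<st[i][4]<600])
```

```text
[ 0.5871 -0.1247  0.1507] [3.1411 0.0002 1.8254] 0.020992442948773102 [-0.252  -0.5415 -2.11  ] [-0.0688 -0.0941  0.0187] [ 0.0001  0.      0.0038 -0.0013  0.0001  0.    ] 25.7333
[[259.51   182.6023]
 [260.0124 191.2866]]
170 [168 168 168 161 141 129 131 129 176 174 139 106 106 128 101  93 154 140 140 143 144 143 141 142]
172 [140 139 139 139 111 110 112 114 163 166 151  84  80 101 114 135 139 139 141 143 144 143 142 141]
174 [111 110 110 110 109 109 108 102  74  63  99  88  94  86 104 133 139 139 139 142 144 144 141 142]
176 [112 111 110 109 109 109 109 102  64  73  91  91 106  93 108 136 140 139 139 142 144 144 141 142]
178 [171 116 110 110 109 109 101  93  92 113  83  90 104  98  90 134 139 139 139 141 143 143 143 141]
180 [111 112 111 111 101 100 128 141  82  75  93 115 103 123  98 184 200 189 121 132 144 144 144 142]
182 [110 110 102  93  92 141 172 173 110  88  70  93  87 116 179 204 205 199 101 159 188 147 106  97]
184 [101  93  93  92  93  96 123 148 166 170 180 181 185 194 181 180 185 187 205 206 205 205 205 198]
186 [ 94  93  93  92 108 107 188 198 188 185 130 131 137 137 196 196 205 205 205 206 206 206 206 206]
188 [ 94 109 124 130 138 138 137 138 138 139 121 123 125 117 205 206 206 206 206 206 206 206 205 205]
190 [138 138 137 137 137 138 139 139 139 136 123 124 124 118 186 206 206 206 205 204 204 204 206 206]
192 [187 141 139 139 140 140 140 136 120 120 118 123 142 160 114 157 204 205 204 206 207 206 206 205]
194 [207 207 207 190 178 177 176 177 175 173 158 163 179 191 190 204 206 207 207 206 205 205 206 207]
196 [208 200 199 193 193 192 193 193 193 192 191 190 197 206 206 207 206 206 206 206 208 197 174 161]
[(array([278.6615, 216.3   ]), np.int32(130)), (array([255.75  , 221.1136]), np.int32(132)), (array([117.6968, 258.4387]), np.int32(155))]
```

```bash
python3 -c "
from station import ctrl
print(ctrl.hand_in())"
```

```text
the job is handed in; nothing more can be done
None
```

I handed the job in at about 26 s: two brass nuts stand upright in the ballast pan, the third is untouched on the bench, and the gripper holds the rod still and centred in the guide hole, tip about 24 mm down in the brick (worked out from the gripper height, not seen directly).

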